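# Reset the bar light's stay to the green setting

### The arm

A 7-joint arm with a two-finger parallel gripper is mounted at the origin on the work surface. World frame = base frame: x ahead of the robot, y to its left, z up, the work surface at z = 0. Lengths are in mm, angles in rad, forces in N, time in s.
With the tool pointing down it reaches from about 400 to 875 mm from the base axis. Payload 6.5 kg.
Tool frame: the origin (TCP) lies between the finger pads; the fingertips stand 19 mm ahead of it and the grasp point (between the pads) is the TCP (tip_extent is the distance from the TCP to the fingertips, in mm); z points along the fingers, y is the direction in which the jaws open and shut (so a half turn about z gives the same grasp; the last joint's range is limited). The gripper opens to 85 mm and grips with 20 to 120 N. Pads are 22 mm wide; open, the fingers measure 114 mm over their backs; the gripper's body (76 mm by 85 mm) begins 54 mm behind the grasp point. The pads swing forward as they close: fully open they stand 13 mm farther back than shut.
Start: joints at [1.231, 0.536, -0.004, 1.538, 0.003, 1.067, -0.071], TCP at [175.751, -625.781, 250.29] pointing down, gripper open.
Joint ranges: [-2.7, 2.7], [-0.37, 2.16], [-1.27, 1.26], [0.24, 2.4], [-1.31, 4.45], [0.19, 1.91], [-2.76, 2.76]. Speed limits (rad/s): [2.39, 2.39, 3.14, 3.14, 3.14, 3.14, 3.14].

### API

Orientations are given as [roll, pitch, yaw] about the fixed x, y, z axes, in that order (R = Rz(yaw) Ry(pitch) Rx(roll)).
In Python, from bench import read_state, camera, camera_info, finish_job, tip_extent gives the robot as it stands.
- The arm moves only by the tool servo_tool, never from a script. Its argument "rows" is a list of rows, each a list of 3 entries, a list of its own where there are three numbers: the shift along the tool's x, y, z in mm, then the turn, a rotation vector about the tool's x, y, z in rad, then the finger opening in mm, from 0 to 85.4. In form: [[[tx, ty, tz], [wx, wy, wz], gripper], ...]. A call has 1 to 10 rows; each row shifts and turns the pose as measured when the row begins, along the tool's axes as they then stand; what a row does not reach is not made up. A row lasts 1/8 s, in which the tool goes at most 62.5 mm and 10.7 degrees, less where a joint would pass 70% of its speed; a pose out of reach is approached as far as the arm can. A call with a gripper value outside its range is refused whole. The fingers move at their own pace and stop on an object; the grip force is fixed at half the most. Time passes only in rows, so rows that do not move let the fingers close. It gives the time, the measured TCP pose, the force and the opening at its end, in the units of the state.
- read_state(): the state, without advancing time (a new reading comes with each control period).
- camera(name): name is "scene" or "top"; returns the picture (384x512x3 uint8, red, green, blue); there is no depth.
- camera_info(name): a dict with "fx", "fy", "cx", "cy" (pixels), "rvec" (rotation vector, rad) and "tvec" (3), from world to camera coordinates, as OpenCV has them. Camera axes: x right, y down, z forward; pixel columns grow to the right and rows downward; lengths in mm; the calibration is good to about 2 mm. A picture is of the moment at which its call begins. camera_info takes no time and is no camera call.
- finish_job(): hands the job in, once; it reports no verdict.
The state is a dict: "clock": time; "joint_positions": joint angles; "qd": joint speeds; "joint_torque": joint torques, N m; "tcp_pos": TCP position; "tool_rot": TCP orientation; "contact_force": force on the tool from outside, world axes, zero at the start; "ft_torque": the same for the moment, N m; "width": opening from 0.0 (shut) to 1.0 (fully open).
Only numpy, scipy, OpenCV 4.12 (cv2) and the standard library are available. Lean on these libraries where they do the work, as an engineer would, in place of code of your own. Each camera call takes 0.05 s, during which the arm holds its last target.

### The job

Re-set the inspection light for the next product: lift the perforated stay off its locating pin by the black knob and drop over the pin the hole that brings the light's red pointer to the green mark, with the stay fully down on the shoulder; then let go. The light is sprung, so do not let it snap back while the stay is off the pin. Feel for the hole gently, without forcing the stay down on the pin, and leave the loose things on the bench where they are.

Things in the scene. Friction and masses are not known exactly. Their poses are not given: they have to be found in the camera images.
- station: Steel base plate of the inspection fixture, 345 x 385 x 12 mm, fixed. Origin at table height, level axes; plate spans x -188 to 158, y -193 to 193 mm of it. Light's vertical hinge axis at x 70, y 130; pin at x -160, y 45. A parts nest with a white connector clamped in it and a 200 mm sensor column stand at its +x side.
- pin_block: Locating pin, fixed on the plate. Origin on the pin's axis at the plate's top (12 mm above the table). A round shoulder, 24 mm across, rises 18 mm and carries the stay; the steel pin above it is 8 mm thick, 10 mm tall, flat-topped: tip 28 mm above the origin.
- stay: Yellow steel stay, flat bar 20 x 4 mm, about 245 mm long. Origin at its pivot on the light, mid thickness (32 mm above the table); +x runs along the bar to its free end, z is up. Four round through holes, 9.2 mm wide, on its centre line, 20 to 26 mm apart: hole 1 nearest the knob, hole 4 nearest the pivot. Hole 3 is on the pin at the start. It swivels and its free end tips up; it falls by its own weight (0.11 kg).
- knob (a point): Grip point of the black plastic knob with a red ring at its foot, on the stay's free end: upright cylinder 18 mm across, 38 mm tall, standing on the bar some 35 mm beyond hole 1 and 225 mm from the pivot. The point is on its axis 22 mm above the bar's top face (56 mm above the table when seated).
- light (a joint): Swing of the bar light about its vertical hinge, rad; 0 at the start (hole 3), positive (clockwise from above) towards the pin, -0.34 at the stop by the nest. Holes 1, 2, 3, 4 on the pin give roughly -0.3, -0.15, 0, +0.2. A spring turns it to the stop with about 0.6 N m (4 to 6 N along the stay). The stay's pivot is carried round with it, some 155 mm from the hinge axis.
- pointer (a point): Tip of the red pointer at the free end of the bar light (aluminium bar, 34 x 40 x 222 mm, top 64 mm above the table), 278 mm from the hinge axis, 4 mm above the plate.
- mark_green: Green disc, 18 mm across, stuck on the plate by hand (good to about 5 mm): the setting wanted. The pointer's tip stands over it when the right hole is on the pin. It marks the setting of hole 1, 2 or 4; blue and orange discs mark the other two and a white one the setting of hole 3, in use at the start.
- spare_knob: Loose spare black knob, 18 mm across, 34 mm tall, brass stud up, standing on the plate; leave it. Origin under its centre.
- lens_cap: Black lens cap, 42 mm across, 10 mm high, on the plate; leave it. Origin under its centre.
- screwdriver: Yellow-handled screwdriver, 190 mm, lying on the bench at the left; leave it.
- hex_key: Dark hex key, 105 x 37 mm, lying on the bench at the left; leave it.
- target: White calibration plate with black checks, 70 x 70 x 8 mm, at the right; leave it.
- cleaner: Clear cleaner bottle with blue cap, 48 mm across, 130 mm tall, at the right; leave it.
- sample: Green connector housing, 34 x 60 x 18 mm, near right; leave it.

How it is judged:
By the outcome, as a careful person would: the job done as asked, in the order asked, and still so for the second after the job is handed in, with the robot touching nothing.
It also fails if it takes over 58 s, if anything falls off the work surface, if the arm or the gripper's body presses on something with over 40 N, if the wrist force passes 120 N, or if a joint passes its speed limit or range.

## Working session

There is one attempt and no reset: what is moved stays moved. The work goes in short steps, Python scripts to look and compute and a tool call to move; the robot and the scene stay as the last step left them, time stands still between calls to the robot, and variables do not carry over. Pictures are saved under pics/ and viewed, and the job is handed in when it is done.

Besides the shell and the picture viewer there is one more tool, called after "Emit:" as a command line: name --argument value ..., lists and objects as JSON in quotes. servo_tool: Moves the arm, as the interface text tells. Its arguments: {"type":"object","properties":{"rows":{"type":"array"}},"required":["rows"]}

```bash
mkdir -p pics; ls
python3 - <<'E'
from bench import *
import cv2
for n in("scene","top"):
    im=camera(n); cv2.imwrite(f"pics/{n}0.png",im[:,:,::-1]); i=camera_info(n); print(n,i)
print(read_state(), tip_extent)
E
```

```text
pics
scene {'fx': 459.1522390133027, 'fy': 459.1522390133027, 'cx': 244.25388093163517, 'cy': 188.2904323572485, 'rvec': array([ 2.14046355,  1.27889786, -0.46163264]), 'tvec': array([-245.46837003, -351.22120851, 1591.78271376])}
top {'fx': 429.119817755789, 'fy': 429.119817755789, 'cx': 258.9997106800935, 'cy': 195.99279881146362, 'rvec': array([ 2.14723315, -2.14750702,  0.14290793]), 'tvec': array([   2.6656207 ,  544.7246585 , 1332.52640368])}
{'clock': 0.1, 'joint_positions': array([ 1.23079005,  0.53711223, -0.00442088,  1.53875774,  0.00257549,
        1.06726838, -0.07118236]), 'qd': array([-0.00026033, -0.00377813,  0.00120949, -0.00479876,  0.00141104,
       -0.00121935, -0.00025673]), 'joint_torque': array([ 2.52401740e-03, -5.84576440e+01,  1.05188068e+00, -2.59779596e+01,
        1.26738165e-02,  4.61383912e-03,  3.06453478e-05]), 'tcp_pos': array([ 175.60263674, -625.28621523,  249.49314269]), 'tool_rot': array([-3.14005599e+00,  1.01497410e-04,  2.73868570e-01]), 'contact_force': array([ 0.96469479, -0.22261804, -0.26641107]), 'ft_torque': array([ 0.02806747,  0.02561437, -0.01309277]), 'width': 1.002048485559388} 19.0
```

View pics/scene0.png

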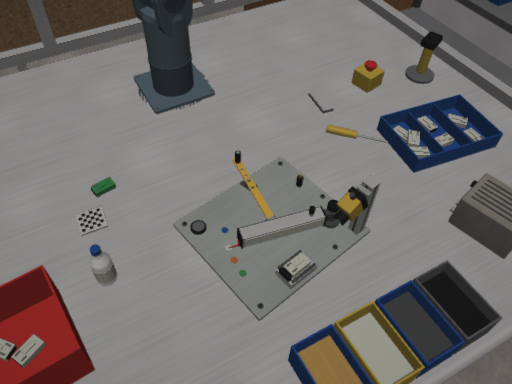

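View pics/top0.png

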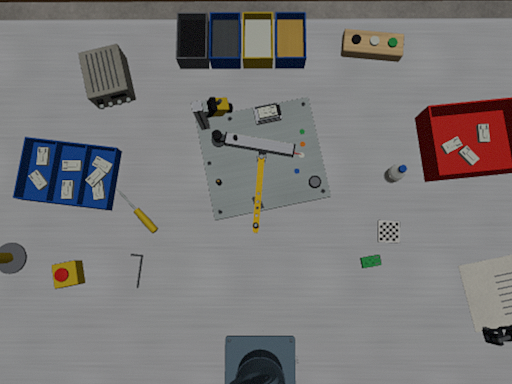

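Run:
```python
import cv2
a=cv2.imread("pics/top0.png")[90:240,190:340]; cv2.imwrite("pics/t0z.png",cv2.resize(a,(600,600),interpolation=cv2.INTER_CUBIC))
a=cv2.imread("pics/scene0.png")[140:320,165:385]; cv2.imwrite("pics/s0z.png",cv2.resize(a,(733,600),interpolation=cv2.INTER_CUBIC))
```

```text
(no output)
```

View pics/t0z.png

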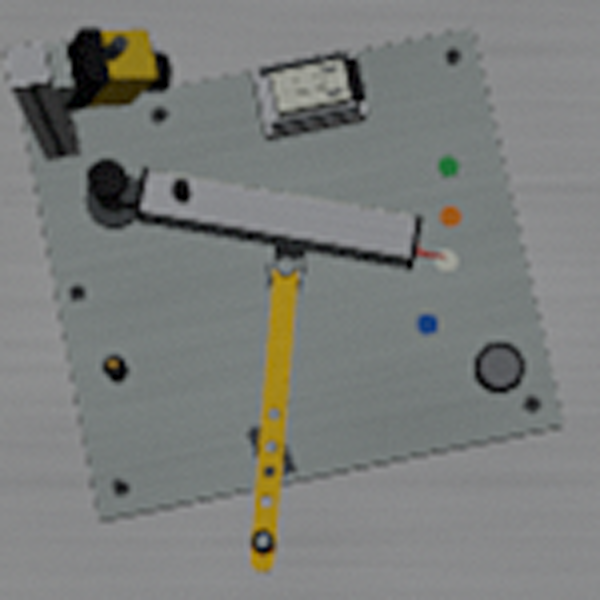

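View pics/s0z.png

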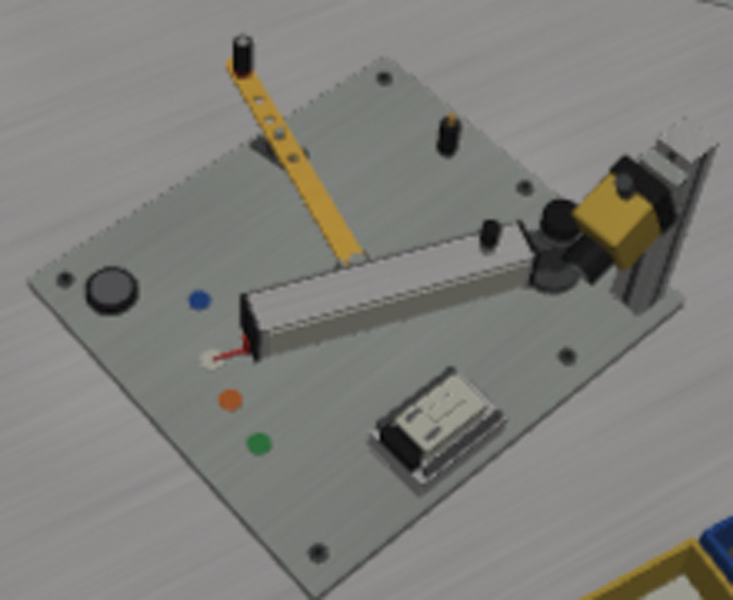

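```bash
cat > h.py <<'E'
import numpy as np, cv2
from bench import *
def cam(n):
    i=camera_info(n); R=cv2.Rodrigues(np.array(i['rvec']))[0]; t=np.array(i['tvec']); return i,R,t
def ray(n,u,v):
    i,R,t=cam(n); d=R.T@np.array([(u-i['cx'])/i['fx'],(v-i['cy'])/i['fy'],1]); return -R.T@t,d
def plane(n,u,v,z):
    c,d=ray(n,u,v); return c+d*(z-c[2])/d[2]
def proj(n,p):
    i,R,t=cam(n); q=R@np.array(p,float)+t; return np.array([i['fx']*q[0]/q[2]+i['cx'],i['fy']*q[1]/q[2]+i['cy']])
def tri(uv1,uv2):
    (c1,d1),(c2,d2)=ray("top",*uv1),ray("scene",*uv2)
    A=np.stack([d1,-d2],1); s=np.linalg.lstsq(A,c2-c1,rcond=None)[0]
    p,q=c1+s[0]*d1,c2+s[1]*d2; return (p+q)/2,np.linalg.norm(p-q)
def blob(im,box,f):
    x0,y0,x1,y1=box; s=im[y0:y1,x0:x1]; h=cv2.cvtColor(s,cv2.COLOR_RGB2HSV).astype(int)
    m=f(h).astype(np.uint8); n,l,st,c=cv2.connectedComponentsWithStats(m)
    k=1+np.argmax(st[1:,4]); return c[k]+[x0,y0],st[k,4]
E
python3 - <<'E'
from h import *
T=cv2.imread("pics/top0.png")[:,:,::-1].copy();S=cv2.imread("pics/scene0.png")[:,:,::-1].copy()
cols=dict(green=lambda h:(h[...,0]>50)&(h[...,0]<80)&(h[...,1]>110),orange=lambda h:(h[...,0]<16)&(h[...,1]>130)&(h[...,2]>130),blue=lambda h:(h[...,0]>100)&(h[...,0]<130)&(h[...,1]>110))
tb=dict(green=(295,125,310,138),orange=(295,138,310,150),blue=(290,164,305,178));sb=dict(green=(235,265,252,282),orange=(225,253,240,267),blue=(218,223,232,238))
for k in cols:
    a,n=blob(T,tb[k],cols[k]);b,m=blob(S,sb[k],cols[k])
    print(k,a,n,b,m,plane("top",*a,12).round(1),plane("scene",*b,12).round(1))
tz=lambda x,y:(190+(x+.5)/4-.5,90+(y+.5)/4-.5)
sz=lambda x,y:(165+(x+.5)*220/733-.5,140+(y+.5)*180/600-.5)
for nm,a in dict(bl=(101,521),br=(561,427),tr=(478,30)).items(): print(nm,plane("top",*tz(*a),12).round(1))
for nm,a in dict(l=(29,283),bot=(315,600),r=(684,300),top=(384,57)).items(): print('s',nm,plane("scene",*sz(*a),12).round(1))
print('knob top',plane("top",*tz(262,541),72),plane("scene",*sz(243,40),72))
print('knob foot',plane("scene",*sz(243,72),34))
for a in [(265,502),(269,471),(271,447),(275,413),(285,275)]: print('hole',plane("top",*tz(*a),34).round(1))
for a in [(258,99),(270,119),(280,135),(293,157)]: print('shole',plane("scene",*sz(*a),34).round(1))
print('ptr',plane("top",*tz(440,256),16),plane("scene",*sz(214,357),16))
E
```

```text
green [301.46666667 131.13333333] 15 [242.24137931 272.62068966] 29 [ 765.7 -138.3   12. ] [ 762.3 -139.3   12. ]
orange [302.11764706 143.58823529] 17 [233.5483871  259.41935484] 31 [ 723.2 -139.9   12. ] [ 719.7 -140.7   12. ]
blue [296.5 170.5] 16 [224.32 229.6 ] 25 [ 632.6 -120.2   12. ] [ 629.1 -120.3   12. ]
bl [470.5 145.3  12. ]
br [ 546.9 -227.6   12. ]
tr [ 883.5 -165.6   12. ]
s l [ 552.1 -230.2   12. ]
s bot [ 885.7 -162.5   12. ]
s r [807.4 212.7  12. ]
s top [471.8 143.6  12. ]
knob top [450.04053931  14.34151266  72.        ] [447.18411374  15.12927253  72.        ]
knob foot [447.85383585  14.6082034   34.        ]
hole [483.8  12.5  34. ]
hole [508.6   9.4  34. ]
hole [527.9   7.8  34. ]
hole [555.3   4.6  34. ]
hole [668.3  -3.4  34. ]
shole [481.8  11.   34. ]
shole [506.6   9.1  34. ]
shole [526.1   7.9  34. ]
shole [552.2   5.7  34. ]
ptr [ 688.30607216 -130.81850638   16.        ] [ 683.79699948 -135.03162833   16.        ]
```

```bash
cat >> h.py <<'E'
from scipy.spatial.transform import Rotation as Ro
def go(target,yaw,tilt=0,n=10):
    s=read_state(); R=Ro.from_euler('xyz',s['tool_rot'])
    # tilt>0: free end (-x of bar) raised
    Rt=Ro.from_euler('z',yaw)*Ro.from_euler('y',tilt)*Ro.from_euler('x',np.pi)
    d=R.inv().apply(np.array(target)-s['tcp_pos']); w=(R.inv()*Rt).as_rotvec()
    print('t',round(s['clock'],2),'tcp',s['tcp_pos'].round(1),'rot',s['tool_rot'].round(3),'F',s['contact_force'].round(1),'w',round(s['width']*85.4,1),'q7',s['joint_positions'].round(2))
    print('tool d',d.round(1),'w',w.round(3),'/n',(d/n).round(2),(w/n).round(4))
E
python3 - <<'E'
from h import *
go([500,-300,220],0.0)
pin=np.array([527.,7.]);H=np.array([735.,136.4]);piv=np.array([672.5,-6.])
from scipy.optimize import fsolve
print(np.linalg.norm(piv-H))
for L in (190,146,166):
  p=fsolve(lambda p:[np.hypot(*(p-H))-155,np.hypot(*(p-pin))-L],piv)
  d=(p-pin)/L; print(L,p,d,np.arctan2(d[1],d[0]),'knob',p-225*d, 'ang',np.arctan2(*(p-H)[::-1]))
E
```

```text
t 0.1 tcp [ 175.6 -625.3  249.5] rot [-3.14   0.     0.274] F [ 1.  -0.2 -0.3] w 85.6 q7 [ 1.23  0.54 -0.    1.54  0.    1.07 -0.07]
tool d [ 400.3 -225.4   29.8] w [-0.002  0.     0.274] /n [ 40.03 -22.54   2.98] [-0.0002  0.      0.0274]
155.5120895621945
190 [715.43194461 -17.35984914] [ 0.99174708 -0.12820973] -0.12856360247679305 knob [492.28885231  11.48734063] ang -1.6973796223746178
146 [672.47013219  -5.42741495] [ 0.99637077 -0.08511928] -0.08522240271650262 knob [448.2867093   13.72442316] ang -1.9860461138544843
166 [691.85378862 -12.47378696] [ 0.99309511 -0.11731197] -0.11758272625879787 knob [468.40738838  13.92140621] ang -1.8528852905251953
```

Emit:
servo_tool --rows '[[[20, -11, 1], [0, 0, 0], 50], [[40, -23, 3], [0, 0, 0.03], 50], [[40, -23, 3], [0, 0, 0.03], 50], [[40, -23, 3], [0, 0, 0.03], 50], [[40, -23, 3], [0, 0, 0.03], 50], [[40, -23, 3], [0, 0, 0.03], 50], [[40, -23, 3], [0, 0, 0.03], 50], [[40, -23, 3], [0, 0, 0.03], 50], [[40, -23, 3], [0, 0, 0.03], 50], [[40, -23, 3], [0, 0, 0.03], 50]]'

```text
clock: 1.35
tcp_pos: [529.3, -327.7, 219.2]
tool_rot: [-3.132, 0.001, -0.0]
contact_force: [0.7, -1.0, 0.2]
width: 0.589
```

Run:
```python
from h import *
go([449,14.5,150],-0.09)
```

```text
t 1.35 tcp [ 529.3 -327.7  219.2] rot [-3.132e+00  1.000e-03 -0.000e+00] F [ 0.7 -1.   0.2] w 50.3 q7 [ 0.53  0.53 -0.06  1.64  0.02  0.99 -1.11]
tool d [ -80.3 -341.5   72.5] w [-0.009  0.002  0.09 ] /n [ -8.03 -34.15   7.25] [-0.0009  0.0002  0.009 ]
```

Emit:
servo_tool --rows '[[[-8, -34, 7], [0, 0, 0.01], 50], [[-8, -34, 7], [0, 0, 0.01], 50], [[-8, -34, 7], [0, 0, 0.01], 50], [[-8, -34, 7], [0, 0, 0.01], 50], [[-8, -34, 7], [0, 0, 0.01], 50], [[-8, -34, 7], [0, 0, 0.01], 50], [[-8, -34, 7], [0, 0, 0.01], 50], [[-8, -34, 7], [0, 0, 0.01], 50], [[-8, -34, 7], [0, 0, 0.01], 50], [[-8, -34, 7], [0, 0, 0], 50]]'

```text
clock: 2.6
tcp_pos: [458.6, 47.2, 150.9]
tool_rot: [-3.124, 0.002, -0.073]
contact_force: [0.9, 1.0, 0.7]
width: 0.587
```

Run:
```python
from h import *
go([449,14.5,58],-0.09)
im=camera("scene"); cv2.imwrite("pics/s1.png",cv2.resize(im[100:260,165:365,::-1],(750,600),interpolation=cv2.INTER_CUBIC))
```

```text
t 2.6 tcp [458.6  47.2 150.9] rot [-3.124e+00  2.000e-03 -7.300e-02] F [0.9 1.  0.7] w 50.1 q7 [-0.06  0.38 -0.15  2.1   0.06  0.67 -1.89]
tool d [-7.  35.  92.3] w [-0.017  0.003  0.017] /n [-0.7   3.5   9.23] [-0.0017  0.0003  0.0017]
```

View pics/s1.png

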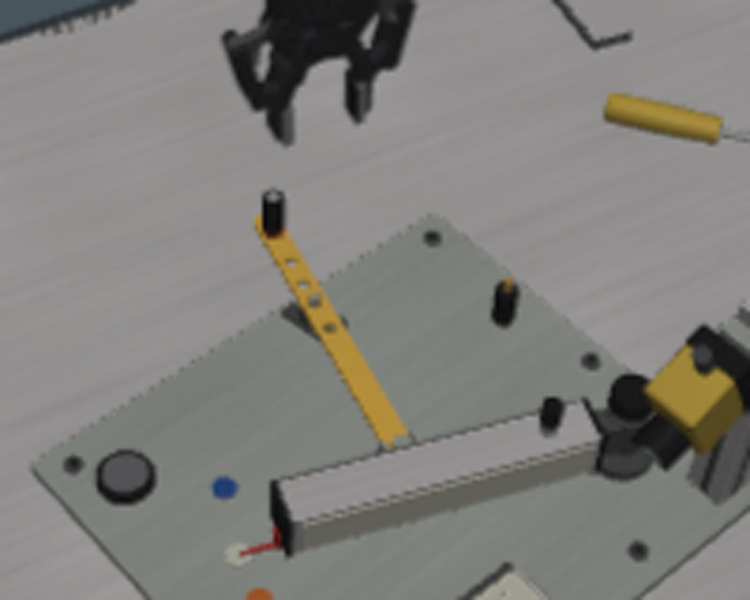

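Emit:
servo_tool --rows '[[[-3, 15, 8], [-0.017, 0, 0.01], 45], [[-2, 12, 8], [0, 0, 0.005], 45], [[0, 3, 0], [0, 0, 0], 45], [[0, 0, 0], [0, 0, 0], 45], [[0, 0, 0], [0, 0, 0], 45]]'

```text
clock: 3.28
tcp_pos: [447.7, 22.3, 132.9]
tool_rot: [-3.14, 0.006, -0.082]
contact_force: [-0.5, 0.4, 0.1]
width: 0.529
```

Run:
```python
from h import *
go([449,14.5,58],-0.09)
```

```text
t 3.27 tcp [447.7  22.3 132.9] rot [-3.14   0.006 -0.082] F [-0.5  0.4  0.1] w 45.2 q7 [-0.04  0.39 -0.13  2.13  0.08  0.62 -1.88]
tool d [ 2.4  7.8 74.9] w [-0.002  0.006  0.008] /n [0.24 0.78 7.49] [-0.0002  0.0006  0.0008]
```

Emit:
servo_tool --rows '[[[1, 6, 0], [0, 0.006, 0.008], 45], [[0, 2, 8], [0, 0, 0], 45], [[0, 0, 12], [0, 0, 0], 45], [[0, 0, 12], [0, 0, 0], 45], [[0, 0, 12], [0, 0, 0], 45], [[0, 0, 8], [0, 0, 0], 45], [[0, 0, 5], [0, 0, 0], 45], [[0, 0, 0], [0, 0, 0], 45], [[0, 0, 0], [0, 0, 0], 45]]'

```text
clock: 4.4
tcp_pos: [448.2, 14.2, 71.4]
tool_rot: [-3.139, -0.0, -0.09]
contact_force: [-0.5, -0.7, 0.6]
width: 0.529
```

Run:
```python
from h import *
go([449,14.5,58],-0.09)
im=camera("scene"); cv2.imwrite("pics/s2.png",cv2.resize(im[120:240,185:335,::-1],(750,600),interpolation=cv2.INTER_CUBIC))
```

```text
t 4.4 tcp [448.2  14.2  71.4] rot [-3.139 -0.    -0.09 ] F [-0.5 -0.7  0.6] w 45.1 q7 [-0.04  0.52 -0.11  2.16  0.11  0.47 -1.89]
tool d [ 0.7 -0.3 13.4] w [-0.002 -0.     0.   ] /n [ 0.07 -0.03  1.34] [-0.0002 -0.      0.    ]
```

View pics/s2.png

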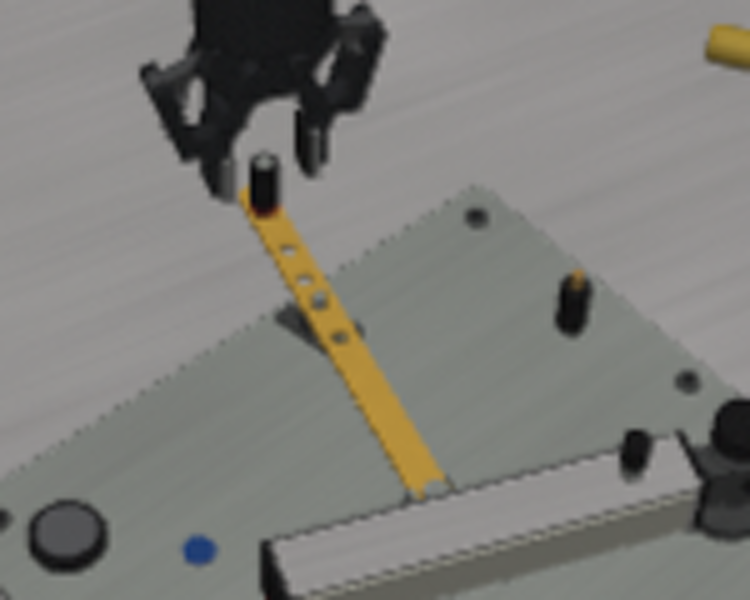

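Emit:
servo_tool --rows '[[[0, 0, 6], [0, 0, 0], 45], [[0, 0, 6], [0, 0, 0], 45], [[0, 0, 2], [0, 0, 0], 45], [[0, 0, 0], [0, 0, 0], 30], [[0, 0, 0], [0, 0, 0], 24]]'

```text
clock: 5.08
tcp_pos: [448.6, 14.2, 56.9]
tool_rot: [-3.139, -0.001, -0.09]
contact_force: [-0.3, -0.6, -1.0]
width: 0.279
```

Run:
```python
from h import *
go([449,14.5,58],-0.09)
im=camera("scene"); cv2.imwrite("pics/s3.png",cv2.resize(im[120:240,185:335,::-1],(750,600),interpolation=cv2.INTER_CUBIC))
im=camera("top"); cv2.imwrite("pics/t3.png",cv2.resize(im[90:250,190:340,::-1],(562,600),interpolation=cv2.INTER_CUBIC))
```

```text
t 5.08 tcp [448.6  14.2  56.9] rot [-3.139e+00 -1.000e-03 -9.000e-02] F [-0.3 -0.6 -1. ] w 23.8 q7 [-0.05  0.55 -0.1   2.17  0.12  0.43 -1.9 ]
tool d [ 0.4 -0.3 -1.1] w [-0.003 -0.001 -0.   ] /n [ 0.04 -0.03 -0.11] [-0.0003 -0.0001 -0.    ]
```

View pics/s3.png

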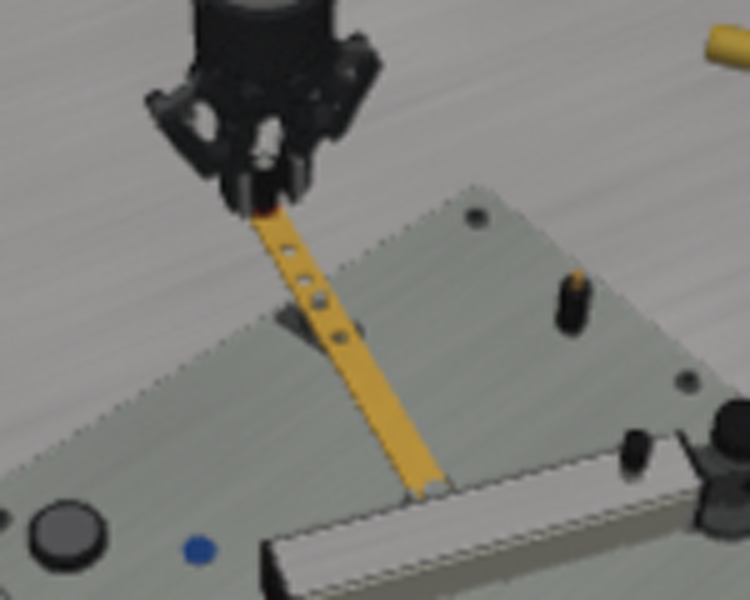

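Emit:
servo_tool --rows '[[[0, 0, -1.5], [0, 0, 0], 22], [[0, 0, 0], [0, 0, 0], 14], [[0, 0, 0], [0, 0, 0], 8], [[0, 0, 0], [0, 0, 0], 8]]'

```text
clock: 5.68
tcp_pos: [448.6, 13.6, 59.0]
tool_rot: [-3.14, -0.001, -0.091]
contact_force: [1.0, -0.3, -1.3]
width: 0.192
```

Run:
```python
from h import *
go([449,14.5,58],-0.09); print(read_state()['ft_torque'])
```

```text
t 5.67 tcp [448.6  13.6  59. ] rot [-3.14e+00 -1.00e-03 -9.10e-02] F [ 1.  -0.3 -1.3] w 16.4 q7 [-0.05  0.54 -0.1   2.17  0.12  0.44 -1.9 ]
tool d [ 0.4 -0.9  1. ] w [-0.002 -0.001 -0.001] /n [ 0.04 -0.09  0.1 ] [-0.0002 -0.0001 -0.0001]
[-0.07502667 -0.04680019  0.0403833 ]
```

Emit:
servo_tool --rows '[[[0.2, 0, -2], [0, -0.009, 0], 8], [[0.4, 0, -3], [0, -0.0135, 0], 8], [[0.4, 0, -3], [0, -0.0135, 0], 8], [[0.4, 0, -3], [0, -0.0135, 0], 8], [[0, 0, 0], [0, 0, 0], 8]]'

```text
clock: 6.3
tcp_pos: [450.3, 13.3, 70.7]
tool_rot: [-3.14, 0.052, -0.09]
contact_force: [-0.5, -0.7, 1.5]
width: 0.191
```

```bash
cat >> h.py <<'E'
def pic(k):
    im=camera("scene"); cv2.imwrite(f"pics/s{k}.png",cv2.resize(im[150:290,195:345,::-1],(642,600),interpolation=cv2.INTER_CUBIC))
def pt(k):
    im=camera("top"); cv2.imwrite(f"pics/t{k}.png",cv2.resize(im[90:240,190:340,::-1],(600,600),interpolation=cv2.INTER_CUBIC))
E
python3 - <<'E'
from h import *
go([452,13.5,79],-0.09,0.089); print(read_state()['ft_torque'])
pic(4)
E
```

```text
t 6.3 tcp [450.3  13.3  70.7] rot [-3.14   0.052 -0.09 ] F [-0.5 -0.7  1.5] w 16.3 q7 [-0.02  0.54 -0.12  2.12  0.09  0.54 -1.87]
tool d [ 1.3 -0.4 -8.4] w [-0.002 -0.037 -0.   ] /n [ 0.13 -0.04 -0.84] [-0.0002 -0.0037 -0.    ]
[-0.15007073  0.06660569 -0.00796633]
```

View pics/s4.png

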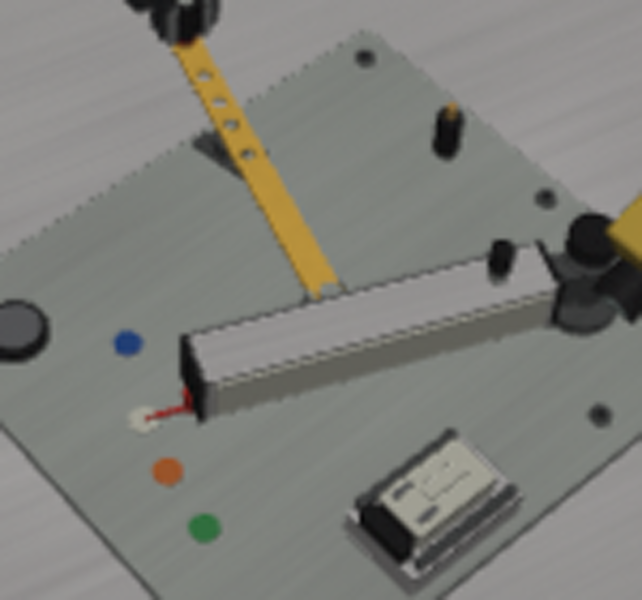

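Emit:
servo_tool --rows '[[[0.4, 0, -3], [0, -0.0135, 0], 8], [[0.4, 0, -3], [0, -0.0135, 0], 8], [[0.4, 0, -3], [0, -0.0135, 0], 8], [[0.2, 0, -1], [0, -0.003, 0], 8], [[0, 0, 0], [0, 0, 0], 8]]'

```text
clock: 6.98
tcp_pos: [456.1, 13.1, 81.9]
tool_rot: [-3.139, 0.091, -0.092]
contact_force: [2.4, -0.1, -2.7]
width: 0.19
```

Run:
```python
from h import *
go([452,13.5,80],-0.09,0.093); print(read_state()['ft_torque'])
pic(5)
# targets while lifted for hole1 over pin
pin=np.array([527.,7.]);H=np.array([735.,136.4])
```

```text
t 6.97 tcp [456.1  13.1  81.9] rot [-3.139  0.091 -0.092] F [ 2.4 -0.1 -2.7] w 16.2 q7 [-0.01  0.54 -0.13  2.07  0.08  0.63 -1.85]
tool d [-4.  -0.1  2.3] w [-0.003 -0.002 -0.002] /n [-0.4  -0.01  0.23] [-0.0003 -0.0002 -0.0002]
[-0.1753016  -0.6305702  -0.10595881]
```

View pics/s5.png

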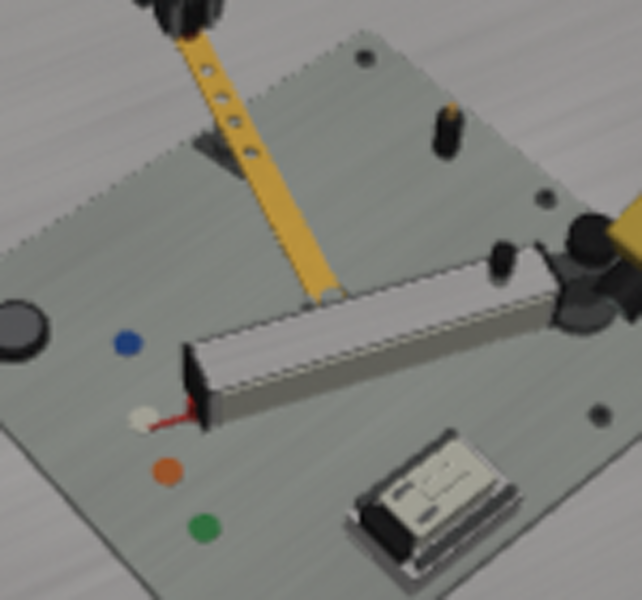

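Run:
```python
from h import *
go([476,13.2,82],-0.115,0.093,8)
```

```text
t 7.03 tcp [456.1  13.1  81.9] rot [-3.139  0.091 -0.091] F [ 4.  -0.6 -2.8] w 16.2 q7 [-0.01  0.54 -0.13  2.07  0.08  0.63 -1.85]
tool d [19.7 -1.9 -1.9] w [-0.001 -0.002  0.023] /n [ 2.47 -0.24 -0.24] [-0.0001 -0.0002  0.0029]
```

Emit:
servo_tool --rows '[[[2, -0.2, -0.2], [0, 0, 0.003], 8], [[2, -0.2, -0.2], [0, 0, 0.003], 8], [[2, -0.2, -0.2], [0, 0, 0.003], 8], [[2, -0.2, -0.2], [0, 0, 0.003], 8], [[2, -0.2, -0.2], [0, 0, 0.003], 8], [[2, -0.2, -0.2], [0, 0, 0.003], 8]]'

```text
clock: 7.78
tcp_pos: [468.3, 13.1, 81.6]
tool_rot: [-3.141, 0.092, -0.111]
contact_force: [3.5, -0.8, -1.7]
width: 0.193
```

Run:
```python
from h import *
go([496.2,10.9,82],-0.128,0.093,8)
```

```text
t 7.78 tcp [468.3  13.1  81.6] rot [-3.141  0.092 -0.111] F [ 3.5 -0.8 -1.7] w 16.5 q7 [-0.01  0.55 -0.13  2.04  0.07  0.64 -1.86]
tool d [27.8 -0.9 -2.9] w [ 0.001 -0.001  0.017] /n [ 3.47 -0.12 -0.37] [ 0.0001 -0.0001  0.0022]
```

Emit:
servo_tool --rows '[[[3, -0.1, -0.3], [0, 0, 0.002], 8], [[3, -0.1, -0.3], [0, 0, 0.002], 8], [[3, -0.1, -0.3], [0, 0, 0.002], 8], [[3, -0.1, -0.3], [0, 0, 0.002], 8], [[3, -0.1, -0.3], [0, 0, 0.002], 8], [[3, -0.1, -0.3], [0, 0, 0.002], 8], [[2, 0, -0.3], [0, 0, 0.002], 8], [[0, 0, 0], [0, 0, 0], 8]]'

```text
clock: 8.78
tcp_pos: [489.8, 11.3, 81.8]
tool_rot: [3.141, 0.093, -0.126]
contact_force: [2.9, -0.5, -2.1]
width: 0.192
```

Run:
```python
from h import *
go([496.2,10.9,82],-0.128,0.093,8)
pic(6)
go([496.2,10.9,82],-0.128,0.093,8)
```

```text
t 8.78 tcp [489.8  11.3  81.8] rot [ 3.141  0.093 -0.126] F [ 2.9 -0.5 -2.1] w 16.4 q7 [-0.01  0.58 -0.12  1.99  0.07  0.67 -1.86]
tool d [ 6.3 -0.4 -0.8] w [ 0.    -0.     0.002] /n [ 0.79 -0.05 -0.1 ] [ 0.0001 -0.0001  0.0003]
t 8.82 tcp [489.7  11.3  81.8] rot [ 3.141  0.093 -0.126] F [ 3.6 -1.  -2.3] w 16.4 q7 [-0.01  0.58 -0.12  1.99  0.07  0.67 -1.86]
tool d [ 6.4 -0.4 -0.8] w [ 0.001 -0.     0.002] /n [ 0.8  -0.06 -0.1 ] [ 0.0001 -0.      0.0003]
```

View pics/s6.png

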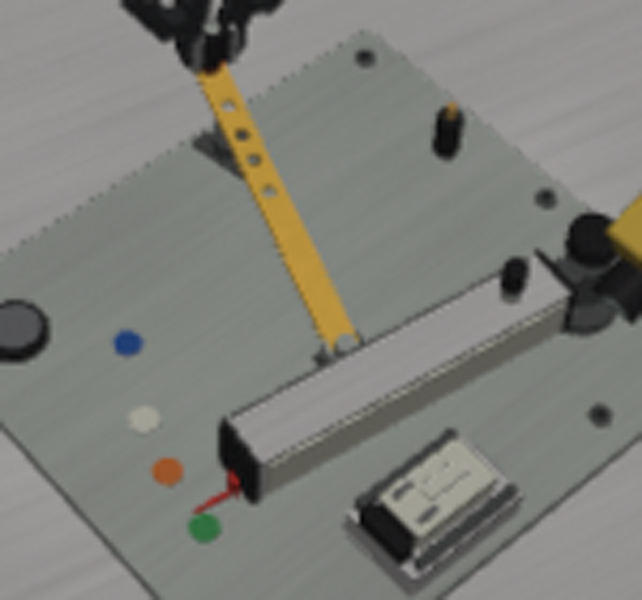

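Emit:
servo_tool --rows '[[[2.5, 0, -0.1], [0, 0, 0.002], 8], [[2.5, 0, -0.1], [0, 0, 0], 8], [[1, -0.2, 0], [0, 0, 0], 8], [[0, 0, 0], [0, 0, 0], 8]]'

```text
clock: 9.32
tcp_pos: [496.0, 10.6, 81.4]
tool_rot: [3.141, 0.093, -0.128]
contact_force: [2.3, -0.7, -1.4]
width: 0.192
```

Run:
```python
from h import *
pic(7); pt(7)
go([496.2,10.9,82],-0.128,0.093,8)
```

```text
t 9.43 tcp [495.9  10.7  81.4] rot [ 3.141  0.093 -0.128] F [ 3.4 -0.4 -3.1] w 16.2 q7 [-0.01  0.59 -0.12  1.97  0.07  0.68 -1.86]
tool d [ 0.2 -0.3 -0.6] w [ 0.001 -0.     0.   ] /n [ 0.03 -0.04 -0.07] [ 0.0001 -0.      0.    ]
```

View pics/s7.png

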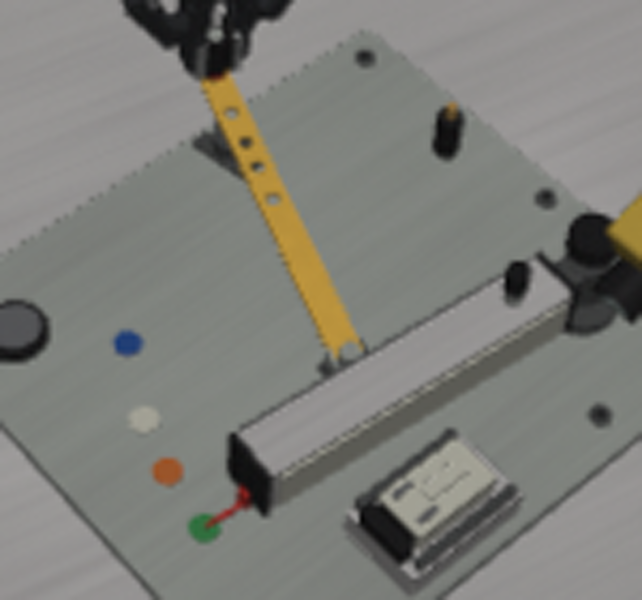

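View pics/t7.png

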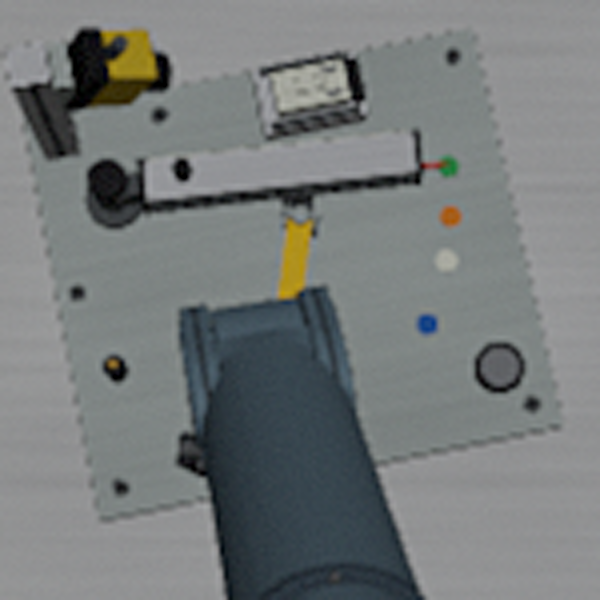

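Run:
```python
from h import *
sz=lambda x,y:(195+(x+.5)/4.28-.5,150+(y+.5)/4.28-.5)
for p,L in (((231,112),190),((246,142),165),((257,166),146),((273,198),118)): print(plane("scene",*sz(*p),34+L*.093).round(1), (34+L*.093))
```

```text
[525.6   7.6  51.7] 51.67
[550.6   4.7  49.3] 49.345
[570.    1.9  47.6] 47.578
[595.5  -0.9  45. ] 44.974000000000004
```

Emit:
servo_tool --rows '[[[-0.4, 0, 2.5], [0, 0.011, 0], 8], [[-0.4, 0, 2.5], [0, 0.011, 0], 8], [[-0.3, 0, 1.8], [0, 0.008, 0], 8], [[0, 0, 0], [0, 0, 0], 8]]'

```text
clock: 9.93
tcp_pos: [493.8, 11.0, 74.2]
tool_rot: [3.141, 0.061, -0.128]
contact_force: [3.1, -1.3, -2.0]
width: 0.193
```

Run:
```python
from h import *
go([494.5,11,73],-0.128,0.062,8);print(read_state()['ft_torque'])
```

```text
t 9.93 tcp [493.8  11.   74.2] rot [ 3.141  0.061 -0.128] F [ 3.1 -1.3 -2. ] w 16.5 q7 [-0.02  0.58 -0.11  2.    0.08  0.62 -1.88]
tool d [ 0.8 -0.1  1.2] w [ 0.001 -0.001  0.   ] /n [ 0.1  -0.02  0.15] [ 0.0001 -0.0001  0.0001]
[-0.14002744 -0.57525647 -0.08905593]
```

Emit:
servo_tool --rows '[[[1, 0, 1], [0, 0.0045, 0], 8], [[0, 0, 1], [0, 0.0045, 0], 8], [[0, 0, 0], [0, 0, 0], 8]]'

```text
clock: 10.3
tcp_pos: [494.8, 10.8, 72.1]
tool_rot: [3.141, 0.051, -0.128]
contact_force: [2.8, -0.6, -1.4]
width: 0.191
```

Emit:
servo_tool --rows '[[[-0.1, 0, 0.8], [0, 0.0036, 0], 8], [[-0.1, 0, 0.8], [0, 0.0036, 0], 8], [[0, 0, 0], [0, 0, 0], 8]]'

```text
clock: 10.68
tcp_pos: [494.6, 10.9, 70.5]
tool_rot: [3.141, 0.043, -0.128]
contact_force: [2.7, -1.1, -0.7]
width: 0.19
```

Emit:
servo_tool --rows '[[[-0.2, 0, 0.8], [0, 0.0036, 0], 8], [[-0.2, 0, 0.8], [0, 0.0036, 0], 8], [[0, 0, 0], [0, 0, 0], 8]]'

```text
clock: 11.05
tcp_pos: [493.7, 11.0, 68.9]
tool_rot: [3.141, 0.037, -0.127]
contact_force: [2.8, -1.6, -1.9]
width: 0.193
```

Run:
```python
from h import *
go([494.5,11,73],-0.128,0.042,8);print(read_state()['ft_torque'])
pic(8)
```

```text
t 11.05 tcp [493.7  11.   68.9] rot [ 3.141  0.037 -0.127] F [ 2.8 -1.6 -1.9] w 16.5 q7 [-0.03  0.58 -0.1   2.02  0.09  0.57 -1.89]
tool d [ 0.6 -0.1 -4.1] w [ 0.001 -0.005  0.   ] /n [ 0.08 -0.02 -0.52] [ 0.0001 -0.0007  0.0001]
[-0.07490338 -0.46740724 -0.04757247]
```

View pics/s8.png

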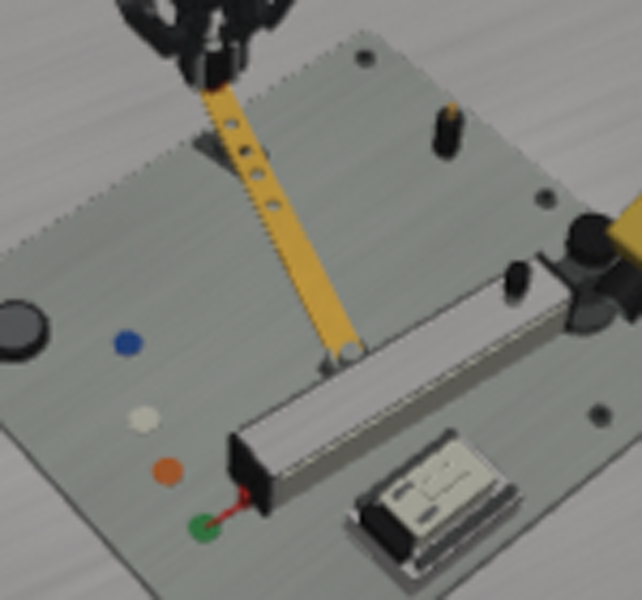

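Emit:
servo_tool --rows '[[[-0.1, 0, 0.8], [0, 0.003, 0], 8], [[-0.1, 0, 0.8], [0, 0.003, 0], 8], [[0, 0, 0], [0, 0, 0], 8]]'

```text
clock: 11.48
tcp_pos: [493.4, 11.0, 67.0]
tool_rot: [3.141, 0.03, -0.128]
contact_force: [2.4, -0.9, -1.6]
width: 0.192
```

Emit:
servo_tool --rows '[[[-0.1, 0, 0.8], [0, 0.003, 0], 8], [[-0.1, 0, 0.8], [0, 0.003, 0], 8], [[0, 0, 0], [0, 0, 0], 8]]'

```text
clock: 11.85
tcp_pos: [493.2, 11.0, 65.4]
tool_rot: [3.141, 0.024, -0.127]
contact_force: [2.6, -0.7, -2.0]
width: 0.187
```

Emit:
servo_tool --rows '[[[-0.1, 0, 0.8], [0, 0.003, 0], 8], [[-0.1, 0, 0.8], [0, 0.003, 0], 8], [[0, 0, 0], [0, 0, 0], 8]]'

```text
clock: 12.22
tcp_pos: [493.0, 11.1, 63.7]
tool_rot: [3.141, 0.017, -0.128]
contact_force: [2.5, -0.2, -1.6]
width: 0.191
```

Emit:
servo_tool --rows '[[[-0.1, 0, 0.8], [0, 0.003, 0], 8], [[-0.1, 0, 0.8], [0, 0.003, 0], 8], [[0, 0, 0], [0, 0, 0], 8]]'

```text
clock: 12.6
tcp_pos: [492.8, 11.1, 62.0]
tool_rot: [3.141, 0.011, -0.128]
contact_force: [3.2, -0.4, -0.8]
width: 0.193
```

Run:
```python
from h import *
go([493,11,59],-0.128,0.0,8);print(read_state()['ft_torque'])
pic(9)
```

```text
t 12.6 tcp [492.8  11.1  62. ] rot [ 3.141  0.011 -0.128] F [ 3.2 -0.4 -0.8] w 16.4 q7 [-0.04  0.59 -0.09  2.05  0.1   0.52 -1.9 ]
tool d [0.3 0.  3. ] w [0.001 0.011 0.   ] /n [0.04 0.   0.38] [0.0001 0.0014 0.0001]
[-0.0622028  -0.46099129 -0.04078513]
```

View pics/s9.png

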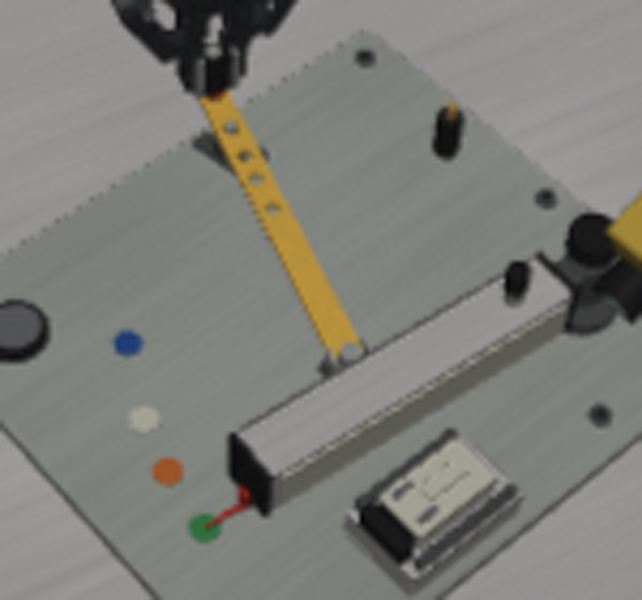

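Going into the hole without contact. Continue down to the shoulder.

Emit:
servo_tool --rows '[[[-0.1, 0, 0.7], [0, 0.003, 0], 8], [[-0.1, 0, 0.7], [0, 0.003, 0], 8], [[0, 0, 0], [0, 0, 0], 8]]'

```text
clock: 13.02
tcp_pos: [492.6, 11.1, 60.6]
tool_rot: [3.141, 0.004, -0.128]
contact_force: [1.9, -0.4, -1.3]
width: 0.196
```

Emit:
servo_tool --rows '[[[0, 0, 0.6], [0, 0.003, 0], 8], [[0, 0, 0.4], [0, 0.002, 0], 8], [[0, 0, 0], [0, 0, 0], 8]]'

```text
clock: 13.4
tcp_pos: [492.5, 11.1, 59.5]
tool_rot: [3.141, -0.001, -0.128]
contact_force: [2.2, -1.2, -1.1]
width: 0.187
```

Run:
```python
from h import *
go([493,11,59],-0.128,0.0,8);print(read_state()['ft_torque'])
```

```text
t 13.4 tcp [492.5  11.1  59.5] rot [ 3.141e+00 -1.000e-03 -1.280e-01] F [ 2.2 -1.2 -1.1] w 16.0 q7 [-0.04  0.59 -0.09  2.06  0.11  0.5  -1.91]
tool d [0.5 0.1 0.5] w [ 0.001 -0.001  0.   ] /n [0.06 0.01 0.07] [ 0.0001 -0.0001  0.0001]
[-0.16939333 -0.4569024  -0.07874388]
```

Emit:
servo_tool --rows '[[[0.1, 0, 0.4], [0, 0, 0], 8], [[0.2, 0, 0.3], [0, 0, 0], 8], [[0, 0, 0], [0, 0, 0], 8]]'

```text
clock: 13.78
tcp_pos: [492.5, 11.1, 59.0]
tool_rot: [3.141, -0.0, -0.128]
contact_force: [1.3, -0.6, -0.2]
width: 0.194
```

Emit:
servo_tool --rows '[[[0.4, 0, 0.2], [0, 0, 0], 8], [[0.3, 0, 0], [0, 0, 0], 8], [[0, 0, 0], [0, 0, 0], 8]]'

```text
clock: 14.15
tcp_pos: [492.5, 11.1, 59.0]
tool_rot: [3.141, 0.001, -0.127]
contact_force: [0.7, -0.5, 1.4]
width: 0.194
```

Run:
```python
from h import *
go([493,11,59],-0.128,0.0,8);print(read_state()['ft_torque'])
pic(10)
```

```text
t 14.15 tcp [492.5  11.1  59. ] rot [ 3.141e+00  1.000e-03 -1.270e-01] F [ 0.7 -0.5  1.4] w 16.6 q7 [-0.04  0.59 -0.09  2.06  0.11  0.5  -1.91]
tool d [ 0.5  0.  -0. ] w [0.001 0.001 0.001] /n [ 0.06  0.   -0.  ] [0.0001 0.0002 0.0001]
[-0.10343538 -0.2380175  -0.07875128]
```

View pics/s10.png

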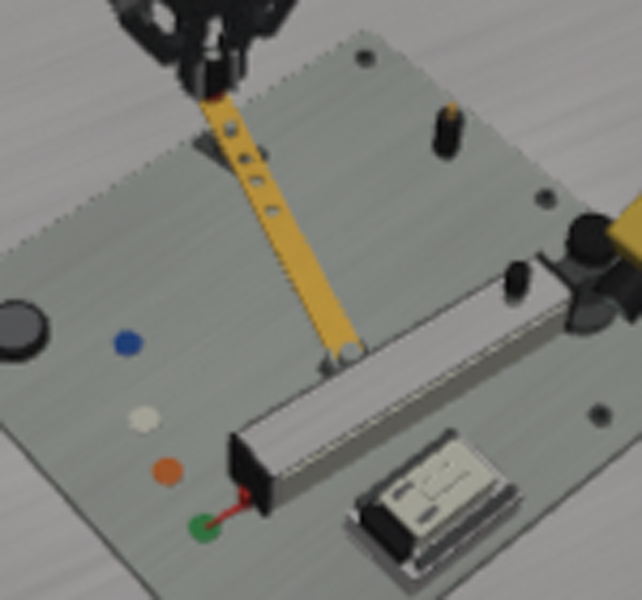

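Emit:
servo_tool --rows '[[[0, 0, 0], [0, 0, 0], 19], [[0, 0, 0], [0, 0, 0], 24], [[0, 0, 0], [0, 0, 0], 30], [[0, 0, 0], [0, 0, 0], 40], [[0, 0, 0], [0, 0, 0], 45]]'

```text
clock: 14.82
tcp_pos: [490.9, 11.4, 58.1]
tool_rot: [3.14, 0.005, -0.126]
contact_force: [-0.1, 0.7, 0.5]
width: 0.525
```

Emit:
servo_tool --rows '[[[0, 0, -5], [0, 0, 0], 45], [[0, 0, -10], [0, 0, 0], 45], [[0, 0, -15], [0, 0, 0], 45], [[0, 0, -20], [0, 0, 0], 45], [[0, 0, -20], [0, 0, 0], 45], [[-5, 0, -20], [0, 0, 0], 45], [[-5, 0, -20], [0, 0, 0], 45], [[0, 0, 0], [0, 0, 0], 45]]'

```text
clock: 15.82
tcp_pos: [482.5, 12.8, 178.0]
tool_rot: [3.141, -0.001, -0.127]
contact_force: [0.9, -0.4, -1.4]
width: 0.526
```

Run:
```python
from h import *
go([493,11,59],-0.128,0.0,8)
pic(11);pt(11)
```

```text
t 15.82 tcp [482.5  12.8 178. ] rot [ 3.141e+00 -1.000e-03 -1.270e-01] F [ 0.9 -0.4 -1.4] w 44.9 q7 [-0.02  0.36 -0.12  2.03  0.06  0.75 -1.88]
tool d [ 10.6   0.4 119. ] w [ 0.    -0.001  0.001] /n [ 1.32  0.05 14.88] [ 0.     -0.0001  0.0002]
```

View pics/s11.png

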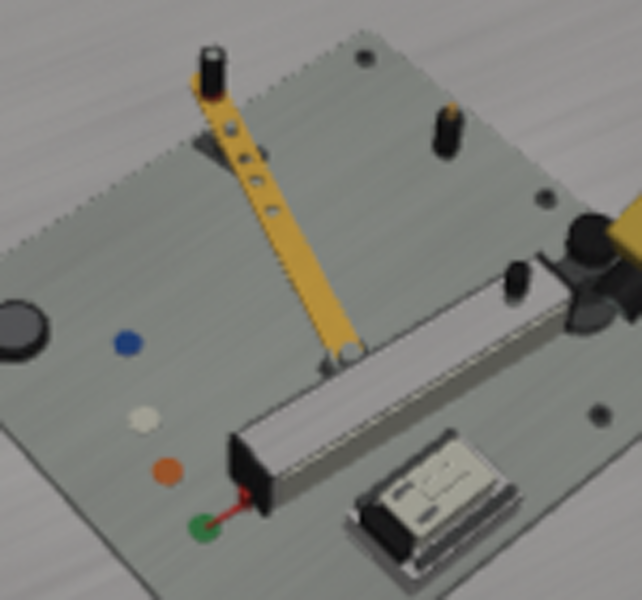

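View pics/t11.png

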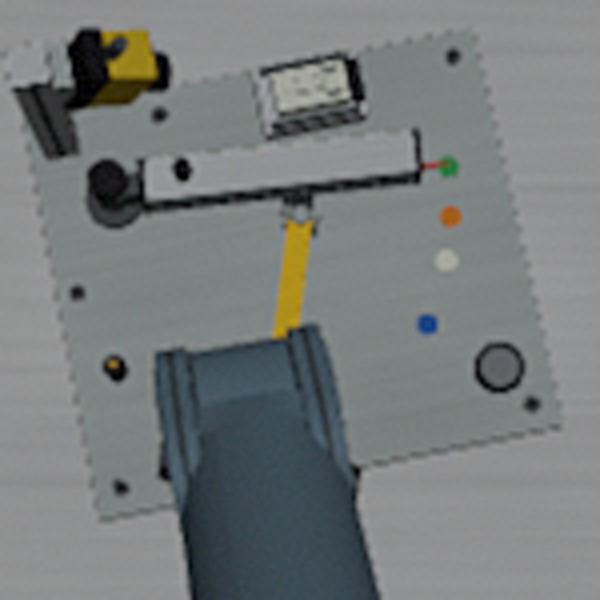

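Run:
```python
from h import *
sz=lambda x,y:(195+(x+.5)/4.28-.5,150+(y+.5)/4.28-.5)
for p,z in (((231,129),34),((245,158),34),((257,181),34),((273,210),34),((212,53),72),((212,96),34),((205,527),16)): print(plane("scene",*sz(*p),z).round(1))
print(read_state()['qd'].round(3)); print(finish_job())
```

```text
[524.7   8.4  34. ]
[550.6   4.4  34. ]
[570.9   1.8  34. ]
[596.2  -1.   34. ]
[491.1  12.3  72. ]
[493.6  11.3  34. ]
[ 765. -140.   16.]
[-0.     0.023  0.002  0.007  0.    -0.004  0.   ]
the job is handed in; nothing more can be done
None
```

The stay now has hole 1 on the locating pin, seated on the shoulder, and the light's red pointer stands on the green mark. I chose hole 1 because the green disc measured about 0.285 rad from the starting setting, towards the nest, which matches that hole.

I gripped the black knob, tipped the stay off the pin and held the sprung light all the way round to the new setting. I lowered the stay in small steps, let go and backed the gripper off to 178 mm. The job was handed in at about 16 s of the 58 s.

- **Fit:** the stay went down over the pin without catching, and the wrist readings I took stayed below about 5 N. At the bottom the tool was at 59.0 mm, the same height as at the initial grip. The spring's pull on the gripper had dropped to under 1 N, so the pin was carrying it.
- **After letting go:** nothing moved. In the scene view the pointer tip measured (765, -140), within about 3 mm of the green disc. Hole 1 measured (524.7, 8.4) and the pin (526.1, 7.9), about 1.5 mm apart, which is the accuracy of the images.
- **Not confirmed:** the top camera could not see the pin because the arm was in the way, so I did not get an overhead check of the hole. While lifting off, the stay gave about 3–4 mm towards the spring, but the grip held and the light did not snap back.
- **Loose items:** the spare knob and lens cap looked unmoved in the last pictures. I did not re-check the other bench items, but the arm did not work near them.

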